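# Load a test cassette at the dosing station

## Robot

A 6-joint arm with a two-finger parallel gripper is mounted at the origin on a cart in front of the work surface, level with it; the furniture and walls round the work are solid. World frame = base frame: x ahead of the robot, y to its left, z up, the work surface at z = 0. Lengths are in m, angles in rad, forces in N, time in s.
With the tool pointing down it reaches from about 0.4 to 0.925 m from the base axis. Payload 12.5 kg.
Tool frame: the origin (TCP) lies midway between the tips of the shut fingers; the grasp point (between the pads) lies 19 mm behind it (bot.grip_point_offset is the distance from the TCP to the grasp point, in m); z points along the fingers, y is the line along which they close (so a half turn about z gives the same grasp; the last joint's range is limited). The gripper opens to 95 mm and grips with 3 to 60 N. Pads are 20 mm wide; open, the fingers measure 119 mm over their backs; the gripper's body (75 mm by 180 mm) begins 59 mm behind the grasp point.
Start: joints at [-1.44, 0.491, 1.559, -0, 1.092, -0.106], TCP at [0.147, -0.608, 0.215] pointing down, gripper open.
Joint ranges: [-3.1, 3.1], [-0.84, 2.19], [0.05, 2.79], [-1.13, 4.28], [0.06, 2.93], [-2.69, 2.69]. Speed limits (rad/s): [2.22, 2.22, 2.79, 3.14, 3.14, 3.14].

## Interface

Orientations are given as [roll, pitch, yaw] about the fixed x, y, z axes, in that order (R = Rz(yaw) Ry(pitch) Rx(roll)).
In Python, from bench import bot, optics gives the robot as it stands.
- The arm moves only by the tool servo_tool, never from a script. Its argument "steps" is a list of rows, each a list of 4 numbers: the shift along the tool's x, y, z in cm, then the turn about the tool's z in degrees. A call has 1 to 12 rows; each row is the pose to reach, as a shift and turn from the pose commanded when the call began, along the tool's axes at that moment; what a row does not reach only later rows make up. A row lasts 1/8 s, in which the tool goes at most 62.5 mm and 10.7 degrees, less where a joint would pass 70% of its speed; a pose out of reach is approached as far as the arm can. A call with a gripper value outside its range is refused whole. "gripper" is the closure in counts, from 0 (fully open) to 255 (shut), set as the call begins (left out, the last holds). The fingers move at their own pace and stop on an object; "squeeze" is the grip in N (left out, the last holds). Time passes only in rows, so rows that repeat a pose let the fingers close. It gives the time, the measured TCP pose, the force, the opening and the grip force at its end, in the units of the state.
- bot.get_obs(): the state, without advancing time (a new reading comes with each control period).
- optics.get_image(name): name is "scene" or "top" or "wrist"; returns the picture (480x640x3 uint8, red, green, blue); there is no depth.
- optics.camera_info(name): a dict with "fovy" (degrees; the focal length in pixels is half the picture's height over the tangent of half this angle, whatever the lens; pixels are square), "cx", "cy" (the principal point, pixels), "world_to_cam" (4x4, takes a point from world to camera coordinates). Camera axes: x right, y down, z forward; pixel columns grow to the right and rows downward; lengths in m; the calibration is good to about 2 mm. The wrist camera is an equidistant fisheye: a pixel r from the principal point sees the ray r / f radians off the axis. A picture is of the moment at which its call begins: read the wrist's pose just before it. camera_info takes no time and is no camera call; for the wrist camera it gives the pose at the moment of the call.
- bot.hand_in(): hands the job in; it is judged then, once.
The state is a dict: "time": time; "joint_pos": joint angles; "qvel": joint speeds; "effort": joint torques, N m; "ee_pos": TCP position; "ee_rot": TCP orientation; "contact_force": force on the tool from outside, world axes, zero at the start; "torque": the same for the moment, N m; "opening": finger opening in m; "finger_force": force on a finger pad.
Only numpy, scipy, OpenCV 4.12 (cv2) and the standard library are available. Lean on these libraries where they do the work, as an engineer would, in place of code of your own. Each camera call takes 0.05 s, during which the arm holds its last target. There are 200 camera calls.

## Task

Draw the carriage of the dosing station all the way out towards you by its knob, seat the white test cassette flat and square in the carriage's pocket with its rounded end towards the needle, then slide the carriage back in until the cassette's round sample well is right under the needle tip, and let go. Do not touch the needle or its stand, and leave the bottles, cup, vial and other things on the bench where they are.

Things in the scene. Friction and masses are not known exactly. Their poses are not given: they have to be found in the camera images.
- cassette: white plastic test cassette lying flat: slab 84 x 40 x 10 mm, 35 g, loose. One short end is square, the other a half circle of radius 20 mm. On top: a round sample well near the rounded end, a rectangular window in the middle, ribs near the square end. Origin: underside, middle of length and width; x along the length to the rounded end, y across, z up out of the top face
- well (a point): centre of the mouth of the cassette's round sample well (12 mm in diameter), on the cassette's top face, 22 mm from the cassette's middle towards the rounded end
- pocket (a point): centre of the carriage pocket's floor, 33 mm above the bench, where the cassette's underside centre belongs; moves with the carriage. x along the slide towards the needle and the pocket's rounded end, z up. 1.5 mm play all round; grey nest walls 6 mm high, top 2.5 mm flared at 45 degrees. Long sides open for fingers from x = -26 to 18 mm, plate there level with the floor out to y = +-34 mm
- knob (a point): centre of the top of the carriage's knob, 64 mm above the bench: upright black post 16 mm in diameter, 32 mm high, on a flat tongue 24 mm wide at the carriage's near end, 105 mm behind the pocket's centre. Axes as pocket: x along the slide, inwards
- carriage (a joint): position of the carriage along its slide in m: 0 = drawn fully out against its stop (towards the robot, loading place), growing as it is pushed in towards the needle, up to 0.125 at the inner stop. Moves along the x axis of pocket, takes about 2 N and stays where it is left
- needle_tip (a point): lower end of the thin steel needle, pointing down, 52 mm above the bench (9 mm above a seated cassette's top), over the middle line of the slide. It hangs from a white head 28 mm square, underside 102 mm above the bench, with a syringe up to 0.195 m. The stand is clamped at different places along the slide, but does not move during the work
- dosing_stand: fixed stand that carries the needle: steel column 15 mm in diameter on a small foot left of the slide, with a level arm 115 mm above the bench reaching 78 mm to the right, over the slide. Origin: under the column, on the base plate, 14 mm above the bench; the needle lies at y = -78 mm in its frame
- station: the fixed grey base plate of the dosing station, 270 long, 148 wide, top 14 mm above the bench. Origin: on the bench, below the middle line of the slide; x along the slide, inwards; the plate reaches from x = -125 to 145 mm and from y = -46 to 102 mm
- diluent_bottle: bystander: white bottle with a cap, 62 mm in diameter, 135 mm high; origin under its middle
- sample_cup: bystander: lidded white cup, 59 mm in diameter, 66 mm high; origin under its middle
- control_vial: bystander: small capped vial, 24 mm in diameter, 45 mm high; origin under its middle
- timer: bystander: flat white bench timer with three buttons, 58 x 62 x 18 mm; origin under its middle
- lancet_box: bystander: small white carton, 45 x 62 x 38 mm; origin under its middle
- stain_bottle: bystander: dark brown bottle with a black cap, 48 mm in diameter, 104 mm high; origin under its middle

How it is judged:
On the way, in this order (a step that is already met when the one before it is completed fails the run):
1. the carriage is drawn out to its loading place (within 10 mm of the stop) (value of joint carriage below 0.01 m), for 0.1 s.
2. with the carriage drawn out (within 20 mm of the stop), the cassette lies flat on the pocket floor, square, rounded end towards the needle, and is let go (value of joint carriage below 0.02 m and z of cassette in the frame of pocket between -0.002 and 0.002 m and horizontal distance between cassette and pocket below 0.004 m and angle between the z axis of cassette and the z axis of pocket, either way round below 0.03 rad and angle between the x axis of cassette and the x axis of pocket, either way round below 0.08 rad and x of well in the frame of pocket above 0.015 m and contact force between the fingers and cassette below 0.2 N), for 0.2 s.
At the end, for the whole second after the job is handed in: The cassette lies flat and square on the pocket floor (within 2 mm in height, 4 mm sideways, 0.03 rad of tilt), rounded end towards the needle; its well's centre is within 4.5 mm of the needle tip seen from above; cassette and carriage are let go and at rest (z of cassette in the frame of pocket between -0.002 and 0.002 m and horizontal distance between cassette and pocket below 0.004 m and angle between the z axis of cassette and the z axis of pocket, either way round below 0.03 rad and angle between the x axis of cassette and the x axis of pocket, either way round below 0.08 rad and x of well in the frame of pocket above 0.015 m and horizontal distance between well and needle_tip below 0.0045 m and linear speed of cassette below 0.01 m/s and velocity of joint carriage between -0.005 and 0.005 m/s); the robot touches nothing.
It fails at once if the needle or its stand is pushed (more than 2 N) by the robot or the cassette (contact force between dosing_stand and anything else above 2 N).
It fails at once if a bystander is shifted by more than 30 mm or knocked over (distance of any of diluent_bottle, sample_cup, control_vial, timer, lancet_box, stain_bottle from where it was at the start of the episode above 0.03 m or angle between any of diluent_bottle, sample_cup, control_vial, lancet_box, stain_bottle's own z axis and vertical above 0.5 rad).
It also fails if it takes over 72 s, if anything falls off the work surface, if the arm or the gripper's body presses on something with over 40 N, if the wrist force passes 120 N, or if a joint passes its speed limit or range.

## Working session

There is one attempt and no reset: what is moved stays moved. The work goes in short steps, Python scripts to look and compute and a tool call to move; the robot and the scene stay as the last step left them, time stands still between calls to the robot, and variables do not carry over. Pictures are saved under pics/ and viewed, at most 10 in all, crops included, and the job is handed in when it is done.

Besides the shell and the picture viewer there is one more tool, called after "Call:" by a JSON object that holds its "api" and its "payload", one argument or row to a line. servo_tool: Moves the arm, as the interface text tells. Its arguments: {"type":"object","properties":{"steps":{"type":"array","items":{"type":"array","items":{"type":"number"}}},"gripper":{"type":"number"},"squeeze":{"type":"number"}},"required":["steps"]}

```bash
ls; mkdir -p pics; python3 - <<'E'
from bench import bot, optics
import cv2, numpy as np
o=bot.get_obs(); print(o['time'],o['ee_pos'],o['ee_rot'],bot.grip_point_offset)
for n in ("scene","top"):
    i=optics.get_image(n); c=optics.camera_info(n); print(n,c['fovy'],c['cx'],c['cy'],np.round(c['world_to_cam'],4).tolist())
    cv2.imwrite(f"pics/{n}0.png",i[:,:,::-1])
E
```

```text
pics
0.0 [ 0.14659766 -0.60729122  0.21405543] [-3.14043405e+00 -1.30690333e-04  2.36768979e-01] 0.0188
scene 43.32393769372089 323.17068254830707 244.87042279462418 [[-0.7047, -0.7095, 0.0096, 0.2494], [-0.4054, 0.3914, -0.8261, 0.3304], [0.5823, -0.5861, -0.5634, 1.3384], [0.0, 0.0, 0.0, 1.0]]
top 44.026287846949536 320.3565889844714 238.82969158477823 [[0.0059, -0.9999, -0.0137, -0.1517], [-0.9937, -0.0044, -0.1118, 0.5229], [0.1118, 0.0142, -0.9936, 1.4337], [0.0, 0.0, 0.0, 1.0]]
```

View pics/top0.png

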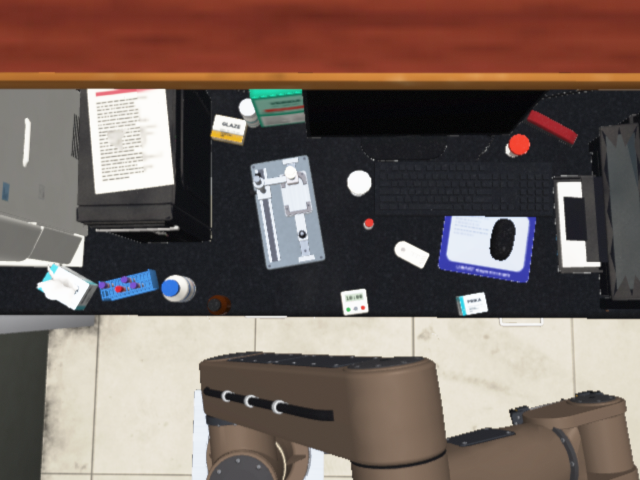

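View pics/scene0.png

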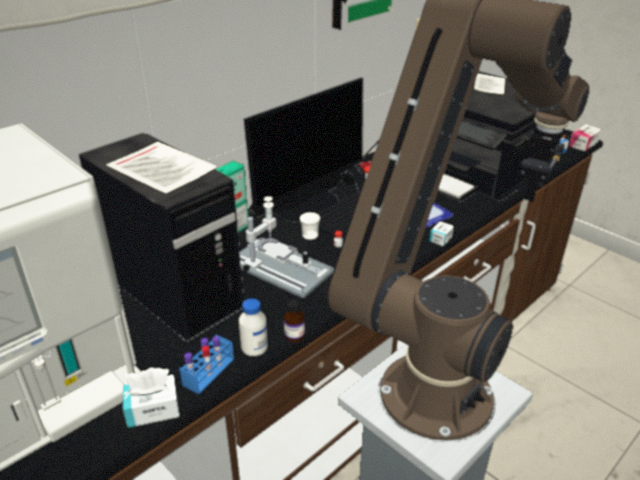

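The top view shows the station around (288,210) with its knob near (303,233), the needle head near (291,171) and the cassette near (411,253). The scene view confirms the layout.

```bash
cat > h.py <<'E'
from bench import bot, optics
import cv2, numpy as np
def cast(n,uv,z,c=None):
    c=c or optics.camera_info(n); f=240/np.tan(np.radians(c['fovy'])/2)
    W=np.array(c['world_to_cam']); R,t=W[:3,:3],W[:3,3]
    d=(np.array(uv,float)-[c['cx'],c['cy']])/f
    if n=='wrist':
        r=np.hypot(*d); v=np.r_[d/r*np.sin(r),np.cos(r)] if r>0 else np.array([0,0,1.])
    else: v=np.r_[d,1]
    v=R.T@v; o=-R.T@t
    return o+v*(z-o[2])/v[2]
def proj(n,p,c=None):
    c=c or optics.camera_info(n); f=240/np.tan(np.radians(c['fovy'])/2)
    q=(np.array(c['world_to_cam'])@np.r_[p,1])[:3]
    if n=='wrist': a=np.arctan2(np.hypot(q[0],q[1]),q[2]); d=q[:2]/np.hypot(q[0],q[1])*a
    else: d=q[:2]/q[2]
    return d*f+[c['cx'],c['cy']]
def tool(p):  # shift in tool axes (cm) from the present TCP to world p
    from scipy.spatial.transform import Rotation as Ro
    o=bot.get_obs(); R=Ro.from_euler('xyz',o['ee_rot']).as_matrix()
    return R.T@(np.array(p)-o['ee_pos'])*100
E
python3 - <<'E'
from h import *
i=cv2.imread('pics/top0.png')
a=cv2.resize(i[145:285,235:345],None,fx=4,fy=4,interpolation=cv2.INTER_CUBIC)
b=cv2.resize(i[225:285,385:440],None,fx=6,fy=6,interpolation=cv2.INTER_CUBIC)
s=np.zeros((560,780,3),np.uint8); s[:560,:440]=a; s[:360,445:775]=b
cv2.imwrite('pics/crop0.png',s)
print('knob',cast('top',(303,233),.064),'cass',cast('top',(411,253.5),.01))
for uv in ((250,163),(307,155),(326,261),(266,270)): print('corner',cast('top',uv,.014))
c=optics.camera_info('wrist');print(c['fovy'],c['cx'],c['cy'],np.round(c['world_to_cam'],3).tolist())
E
```

```text
knob [ 0.53359945 -0.10767484  0.064     ] cass [ 0.49009242 -0.37392944  0.01      ]
corner [0.71737895 0.03017902 0.014     ]
corner [ 0.73839978 -0.11377216  0.014     ]
corner [ 0.47010865 -0.16310573  0.014     ]
corner [ 0.44705535 -0.01469109  0.014     ]
65.70646984690485 308.39264779157133 240.7294389855123 [[0.234, -0.972, -0.001, -0.624], [-0.931, -0.225, 0.288, -0.033], [-0.28, -0.066, -0.958, 0.392], [0.0, 0.0, 0.0, 1.0]]
```

View pics/crop0.png

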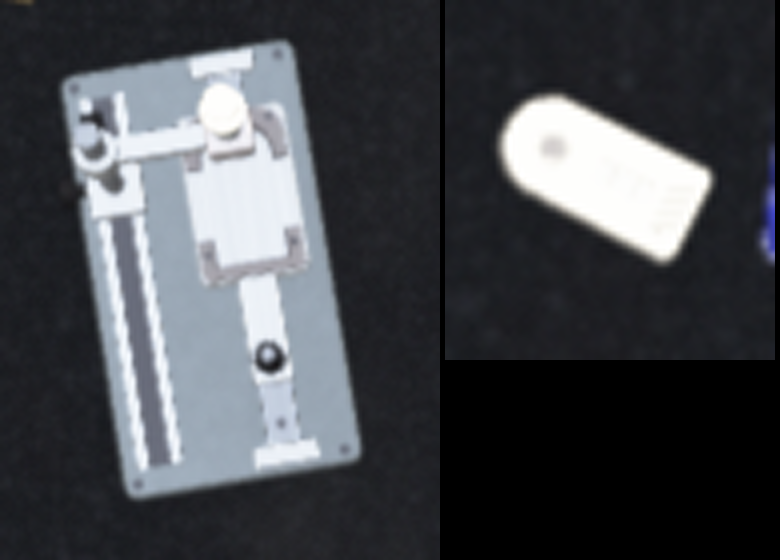

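The crop shows the slide yaw at about 0.17 rad. The knob is near (0.534,-0.108). The cassette's rounded end points up-left and its square end right-down. I'll move above the knob.

Call:
{"api": "servo_tool", "payload": {
  "steps": [
    [4, -3.2, 0, 0],
    [8.5, -6.8, 0, 0],
    [13, -10.4, 0.5, 0],
    [17.5, -14, 1, 1],
    [22, -17.6, 1.5, 2],
    [26.5, -21.2, 2, 3],
    [31, -24.8, 2.5, 3.7],
    [35.5, -28.4, 3, 3.7],
    [40, -32, 3.5, 3.7],
    [44.5, -35.6, 4, 3.7],
    [49.3, -39.4, 4, 3.7],
    [49.3, -39.4, 4, 3.7]
  ],
  "gripper": 0,
  "squeeze": 30
}}

```text
time: 1.6
ee_pos: [0.535, -0.1059, 0.1741]
ee_rot: [-3.141, 0.0, 0.177]
contact_force: [0.5, -0.0, -0.7]
opening: 0.0947
finger_force: 0.0
```

Call:
{"api": "servo_tool", "payload": {
  "steps": [
    [0, 0, 0, 0],
    [0, 0, 0, 0],
    [0, 0, 0, 0]
  ]
}}

```text
time: 1.98
ee_pos: [0.533, -0.1099, 0.1748]
ee_rot: [3.141, -0.0, 0.17]
contact_force: [0.1, 0.2, 0.8]
opening: 0.0953
finger_force: 0.0
```

```bash
python3 - <<'E'
from h import *
o=bot.get_obs();print(o['time'],o['ee_pos'],o['ee_rot'])
c=optics.camera_info('wrist'); i=optics.get_image('wrist')[:,:,::-1].copy(); cv2.imwrite('pics/w1.png',i)
import json; c['world_to_cam']=np.array(c['world_to_cam']).tolist(); json.dump(c,open('pics/w1.json','w'),default=float)
print('exp knob px',proj('wrist',(.534,-.108,.064),c))
E
```

```text
1.975 [ 0.53302284 -0.10991618  0.17475102] [ 3.14144436e+00 -7.25306743e-05  1.70488785e-01]
exp knob px [307.10712007 235.33424358]
```

View pics/w1.png

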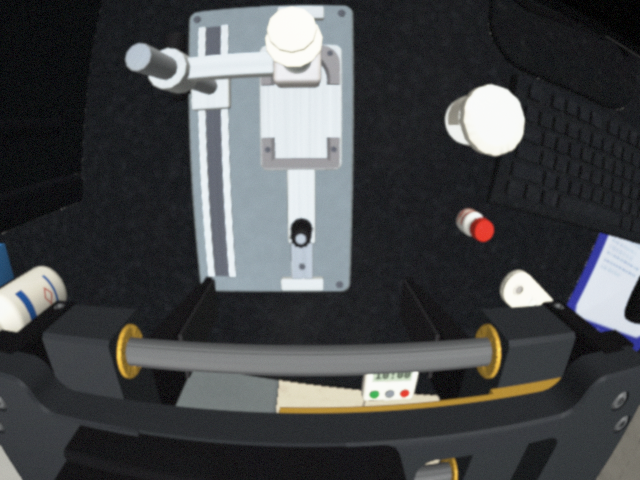

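The wrist view shows the knob top as a dark disc near (301,240). The slide runs up the picture, with the needle head at (293,38), and the cassette sits at (525,290).

```bash
python3 - <<'E'
from h import *
import json
c=json.load(open('pics/w1.json')); i=cv2.imread('pics/w1.png')
g=i[205:262,280:325].max(2); m=(g<70).astype(np.uint8)
n,l,s,ce=cv2.connectedComponentsWithStats(m); k=1+np.argmax(s[1:,4]); print('knob bbox',s[k][:2]+[280,205],s[k][2:])
k0=cast('wrist',(301,240),.064,c); print('knob',k0,'tool shift cm',tool(np.r_[k0[:2],.035]))
P=[cast('wrist',u,.014,c)[:2] for u in ((192,14),(353,9),(351,290),(203,290))]
print(np.round(P,4).tolist())
for a,b in ((3,0),(2,1)): d=P[b]-P[a]; print(np.hypot(*d),np.arctan2(d[1],d[0]))
T=[cast('wrist',u,.03,c)[:2] for u in ((289,170),(314,170),(289,220),(314,220))]
d=T[0]+T[1]-T[2]-T[3]; print('tongue yaw',np.arctan2(d[1],d[0]))
E
```

```text
knob bbox [292 220] [ 19  26 284]
knob [ 0.52940704 -0.10389193  0.064     ] tool shift cm [-0.2631972  -0.64819997 13.97455186]
[[0.7096, 0.0288], [0.7332, -0.1149], [0.4724, -0.162], [0.4462, -0.0168]]
0.2673225338573118 0.17136749607699592
0.26503150347774107 0.17849149552668236
tongue yaw 0.1664285725851896
```

Call:
{"api": "servo_tool", "payload": {
  "steps": [
    [-0.1, -0.6, 4, 0],
    [-0.1, -0.6, 8, 0],
    [-0.1, -0.6, 11.5, 0],
    [-0.1, -0.6, 13.6, 0],
    [-0.1, -0.6, 13.6, 0],
    [-0.1, -0.6, 13.6, 0]
  ]
}}

```text
time: 2.78
ee_pos: [0.5318, -0.1036, 0.0395]
ee_rot: [3.141, -0.001, 0.172]
contact_force: [0.9, 0.2, -0.3]
opening: 0.0953
finger_force: 0.0
```

Call:
{"api": "servo_tool", "payload": {
  "steps": [
    [0, 0, 0, 0],
    [0, 0, 0, 0],
    [0, 0, 0, 0],
    [0, 0, 0, 0],
    [0, 0, 0, 0],
    [0, 0, 0, 0],
    [0, 0, 0, 0]
  ],
  "gripper": 255,
  "squeeze": 30
}}

```text
time: 3.65
ee_pos: [0.5314, -0.1032, 0.0386]
ee_rot: [3.142, 0.0, 0.172]
contact_force: [0.3, -0.2, 0.2]
opening: 0.0304
finger_force: 0.0
```

Call:
{"api": "servo_tool", "payload": {
  "steps": [
    [0, 0, 0, 0],
    [0, 0, 0, 0],
    [0, 0, 0, 0],
    [0, 0, 0, 0]
  ]
}}

```text
time: 4.15
ee_pos: [0.5317, -0.1036, 0.0386]
ee_rot: [3.141, -0.0, 0.172]
contact_force: [0.9, -6.1, -2.2]
opening: 0.0157
finger_force: 30.0
```

Call:
{"api": "servo_tool", "payload": {
  "steps": [
    [-0.5, 0.1, 0, 0],
    [-1.2, 0.1, 0, 0],
    [-2, 0.1, 0, 0],
    [-2.8, 0.1, 0, 0],
    [-3.6, 0.1, 0, 0],
    [-4.4, 0.1, 0, 0],
    [-5.2, 0.1, 0, 0],
    [-5.2, 0.1, 0, 0],
    [-5.2, 0.1, 0, 0]
  ]
}}

```text
time: 5.28
ee_pos: [0.4798, -0.1129, 0.0386]
ee_rot: [-3.141, 0.001, 0.172]
contact_force: [-1.7, 4.6, 1.8]
opening: 0.015
finger_force: 30.0
```

Call:
{"api": "servo_tool", "payload": {
  "steps": [
    [-0.5, 0, 0, 0],
    [-1, 0, 0, 0],
    [-1.5, 0, 0, 0],
    [-2, 0, 0, 0],
    [-2.5, 0, 0, 0],
    [-3, 0, 0, 0],
    [-3, 0, 0, 0],
    [-3, 0, 0, 0]
  ]
}}

```text
time: 6.28
ee_pos: [0.4506, -0.118, 0.0386]
ee_rot: [-3.141, 0.001, 0.172]
contact_force: [-2.9, 4.3, 0.8]
opening: 0.0154
finger_force: 30.0
```

Call:
{"api": "servo_tool", "payload": {
  "steps": [
    [-0.4, 0, 0, 0],
    [-0.8, 0, 0, 0],
    [-1.2, 0, 0, 0],
    [-1.6, 0, 0, 0],
    [-2, 0, 0, 0],
    [-2, 0, 0, 0],
    [-2, 0, 0, 0]
  ]
}}

```text
time: 7.15
ee_pos: [0.4342, -0.1212, 0.0388]
ee_rot: [3.14, -0.005, 0.172]
contact_force: [17.7, 23.1, -6.0]
opening: 0.0154
finger_force: 30.0
```

Stop reached. I'll relax, let go, and rise.

Call:
{"api": "servo_tool", "payload": {
  "steps": [
    [0.3, 0, 0, 0],
    [0.3, 0, 0, 0],
    [0.3, 0, 0, 0]
  ]
}}

```text
time: 7.52
ee_pos: [0.4344, -0.1209, 0.0387]
ee_rot: [3.142, -0.0, 0.173]
contact_force: [0.5, 7.6, 3.8]
opening: 0.0153
finger_force: 30.0
```

Call:
{"api": "servo_tool", "payload": {
  "steps": [
    [0, 0, 0, 0],
    [0, 0, 0, 0],
    [0, 0, 0, 0],
    [0, 0, 0, 0],
    [0, 0, -3, 0],
    [0, 0, -7, 0],
    [0, 0, -12, 0],
    [0, 0, -16, 0],
    [0, 0, -16, 0],
    [0, 0, -16, 0],
    [0, 0, -16, 0]
  ],
  "gripper": 0
}}

```text
time: 8.9
ee_pos: [0.4336, -0.121, 0.1975]
ee_rot: [-3.14, 0.002, 0.172]
contact_force: [0.3, 0.1, 0.4]
opening: 0.0948
finger_force: 0.0
```

```bash
python3 - <<'E'
from h import *
import json
o=bot.get_obs();print(o['time'],o['ee_pos'],o['ee_rot'])
c=optics.camera_info('wrist'); i=optics.get_image('wrist')[:,:,::-1].copy(); cv2.imwrite('pics/w2.png',i)
c['world_to_cam']=np.array(c['world_to_cam']).tolist(); json.dump(c,open('pics/w2.json','w'),default=float)
cv2.imwrite('pics/w2c.png',cv2.resize(i[0:300,160:560],None,fx=2,fy=2,interpolation=cv2.INTER_CUBIC))
E
```

```text
8.9 [ 0.43362392 -0.12097076  0.19751157] [-3.14049929e+00  1.82875508e-03  1.72160763e-01]
```

View pics/w2c.png

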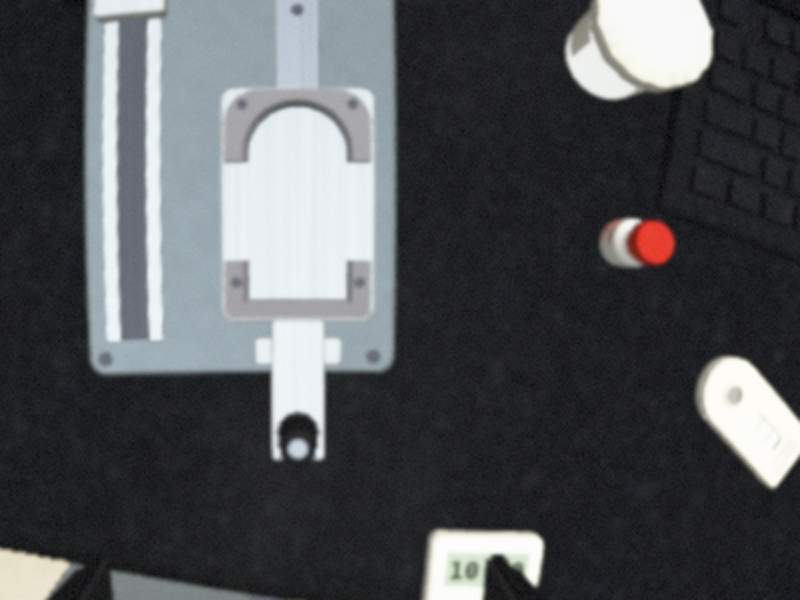

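The picture shows the carriage fully out, with an empty pocket, interior crop x 248–349 and y 105–299. The cassette is at lower right with its rounded end up-left. Next I'll measure the pocket and go over the cassette.

```bash
python3 - <<'E'
from h import *
import json
c=json.load(open('pics/w2.json'))
f=lambda x,y,z: cast('wrist',(x/2+160,y/2),z,c)[:2]
yaw=.172; R=np.array([[np.cos(yaw),-np.sin(yaw)],[np.sin(yaw),np.cos(yaw)]])
for z in (.033,.039):
    top,bot_,l,r=f(298,103,z),f(298,299,z),f(248,220,z),f(350,220,z)
    print(z,'len',(top-bot_)@R,'wid',(l-r)@R,'mid x',(R.T@(top+bot_))[0]/2,'mid y',(R.T@(l+r))[1]/2)
k=f(298,447,.064); print('knob',k,R.T@k,'knob grasp y',R.T@np.array([.4342,-.1211]))
P=[f(*u,.033) for u in ((235,162),(360,162),(235,262),(360,262))]
print('opening ends (x -26..18)',[np.round(R.T@p,4).tolist() for p in P])
C=[f(*u,.014) for u in ((380,20),(394,360))]; d=C[0]-C[1]; print('edge yaw',np.arctan2(d[1],d[0]))
i=cv2.imread('pics/w2.png')
m=((i.min(2)>190)).astype(np.uint8); m[:, :500]=0; m[:170]=0; m[260:]=0
p=cv2.findNonZero(m);print(cv2.boundingRect(p)); print(cast('wrist',(527,197),.01,c))
E
```

```text
0.033 len [8.94468950e-02 2.56110302e-06] wid [-2.66740245e-05  4.51520281e-02] mid x 0.5167768554588781 mid y -0.19346541752220656
0.039 len [8.78441256e-02 2.51521146e-06] wid [-2.61960615e-05  4.43429638e-02] mid x 0.5162646090894188 mid y -0.19345480909213789
knob [ 0.43845495 -0.11975221] [ 0.41148933 -0.19302816] knob grasp y [ 0.40706648 -0.19362781]
opening ends (x -26..18) [[0.5344, -0.1652], [0.5344, -0.2204], [0.489, -0.165], [0.489, -0.2206]]
edge yaw 0.21599472461284713
(512, 170, 128, 90)
[ 0.49817346 -0.35315899  0.01      ]
```

Call:
{"api": "servo_tool", "payload": {
  "steps": [
    [0.2, 4, 0, -8],
    [0.4, 8, 0, -16],
    [0.6, 12, 0, -24],
    [0.8, 16, 0, -32],
    [1, 20, 1, -40],
    [1.2, 24, 2, -48],
    [1.2, 25.9, 3, -51],
    [1.2, 25.9, 4.5, -51],
    [1.2, 25.9, 4.5, -51],
    [1.2, 25.9, 4.5, -51]
  ]
}}

```text
time: 10.2
ee_pos: [0.4904, -0.3734, 0.1538]
ee_rot: [-3.142, -0.0, 1.062]
contact_force: [0.3, 0.2, 0.5]
opening: 0.0948
finger_force: 0.0
```

```bash
python3 - <<'E'
from h import *
import json
o=bot.get_obs();print(o['time'],o['ee_pos'],o['ee_rot'],o['joint_pos'])
c=optics.camera_info('wrist'); i=optics.get_image('wrist')[:,:,::-1].copy(); cv2.imwrite('pics/w3.png',i)
c['world_to_cam']=np.array(c['world_to_cam']).tolist(); json.dump(c,open('pics/w3.json','w'),default=float)
E
```

```text
10.2 [ 0.49040442 -0.37341554  0.15382592] [-3.14151174e+00 -3.67011859e-05  1.06236670e+00] [-7.57909796e-01  5.42728564e-01  1.64678515e+00  1.91319122e-05
  9.52166410e-01 -2.49491261e-01]
```

View pics/w3.png

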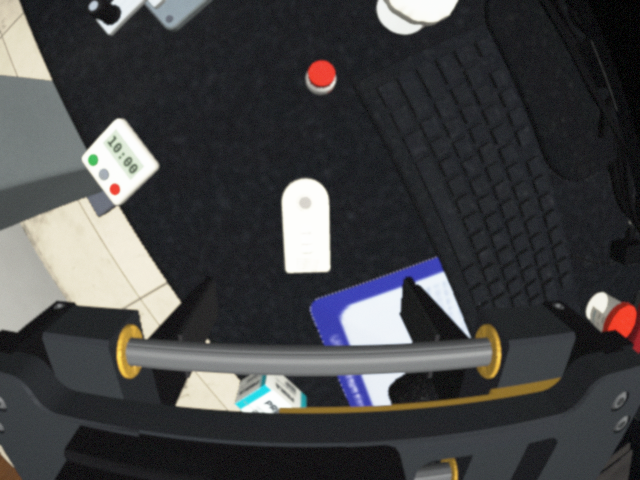

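The cassette appears upright in the wrist view, with its rounded end up: centre near (306,225), well at (305,202).

```bash
cat > cas.py <<'E'
from h import *
def cassette(i,c,roi,z):
    x0,y0,x1,y1=roi; m=(i.min(2)>150).astype(np.uint8); M=np.zeros_like(m); M[y0:y1,x0:x1]=m[y0:y1,x0:x1]
    k=max(cv2.findContours(M,cv2.RETR_EXTERNAL,cv2.CHAIN_APPROX_NONE)[0],key=cv2.contourArea)[:,0]
    P=np.array([cast('wrist',p,z,c)[:2] for p in k],np.float32)
    (cx,cy),(w,h),a=cv2.minAreaRect(P)
    b=cv2.boxPoints(((cx,cy),(w,h),a)); e=[b[1]-b[0],b[2]-b[1]]; L=max(e,key=np.linalg.norm); 
    return (cx,cy),sorted((w,h)),np.arctan2(L[1],L[0])
E
python3 - <<'E'
from cas import *
import json
c=json.load(open('pics/w3.json')); i=cv2.imread('pics/w3.png')
(x,y),s,a=cassette(i,c,(270,165,345,285),.007); print(x,y,s,a)
print('well',cast('wrist',(305,202),.01,c))
print('shift',tool((x,y,.004)))
E
```

```text
0.48776260018348694 -0.3722190856933594 [0.04108618199825287, 0.08590228855609894] 1.0950903
well [ 0.49816897 -0.35223634  0.01      ]
shift [-7.68148721e-03 -3.14268877e-01  1.50161381e+01]
```

Call:
{"api": "servo_tool", "payload": {
  "steps": [
    [-0.4, -0.3, 4, -1.9],
    [-0.4, -0.3, 8, -1.9],
    [-0.4, -0.3, 12, -1.9],
    [-0.4, -0.3, 14, -1.9],
    [-0.4, -0.3, 15, -1.9],
    [-0.4, -0.3, 15, -1.9],
    [-0.4, -0.3, 15, -1.9]
  ],
  "squeeze": 15
}}

```text
time: 11.12
ee_pos: [0.4862, -0.3766, 0.0048]
ee_rot: [3.14, 0.001, 1.096]
contact_force: [0.0, -0.3, -0.5]
opening: 0.0954
finger_force: 0.0
```

Call:
{"api": "servo_tool", "payload": {
  "steps": [
    [0, 0, 0, 0],
    [0, 0, 0, 0],
    [0, 0, 0, 0],
    [0, 0, 0, 0],
    [0, 0, 0, 0],
    [0, 0, 0, 0],
    [0, 0, 0, 0],
    [0, 0, 0, 0],
    [0, 0, 0, 0]
  ],
  "gripper": 255
}}

```text
time: 12.25
ee_pos: [0.4857, -0.3763, 0.0036]
ee_rot: [3.142, 0.0, 1.096]
contact_force: [-0.3, -0.4, -1.0]
opening: 0.0396
finger_force: 15.0
```

Call:
{"api": "servo_tool", "payload": {
  "steps": [
    [0, 0, -3, 0],
    [0, 0, -7, 0],
    [2, -0.6, -9, 5],
    [6, -1.8, -9, 13],
    [10, -3, -9, 21],
    [14, -4.2, -9, 29],
    [18, -5.4, -9, 37],
    [22, -6.6, -9, 45],
    [25, -7.4, -9, 52.9],
    [26.7, -7.9, -9, 52.9],
    [26.7, -7.9, -9, 52.9],
    [26.7, -7.9, -9, 52.9]
  ]
}}

```text
time: 13.75
ee_pos: [0.5376, -0.1036, 0.0936]
ee_rot: [3.141, 0.0, 0.173]
contact_force: [-0.6, 0.6, -0.0]
opening: 0.0398
finger_force: 15.0
```

Call:
{"api": "servo_tool", "payload": {
  "steps": [
    [0, 0, 0, 0],
    [0, 0, 0, 0]
  ]
}}

```text
time: 14.0
ee_pos: [0.5375, -0.1034, 0.0936]
ee_rot: [3.142, 0.0, 0.172]
contact_force: [-0.1, 0.5, -0.8]
opening: 0.0395
finger_force: 15.0
```

```bash
python3 - <<'E'
from h import *
import json
o=bot.get_obs();print(o['time'],o['ee_pos'],o['ee_rot'],tool((.5378,-.1029,.036)))
c=optics.camera_info('wrist'); i=optics.get_image('wrist')[:,:,::-1].copy(); cv2.imwrite('pics/w4.png',i)
c['world_to_cam']=np.array(c['world_to_cam']).tolist(); json.dump(c,open('pics/w4.json','w'),default=float)
cv2.imwrite('pics/w4c.png',cv2.resize(i[50:350,110:510],None,fx=2,fy=2,interpolation=cv2.INTER_CUBIC))
E
```

```text
14.0 [ 0.53754334 -0.1033945   0.0935944 ] [3.14152240e+00 4.13790449e-05 1.71645071e-01] [ 0.03397375 -0.0447443   5.75943549]
```

View pics/w4c.png

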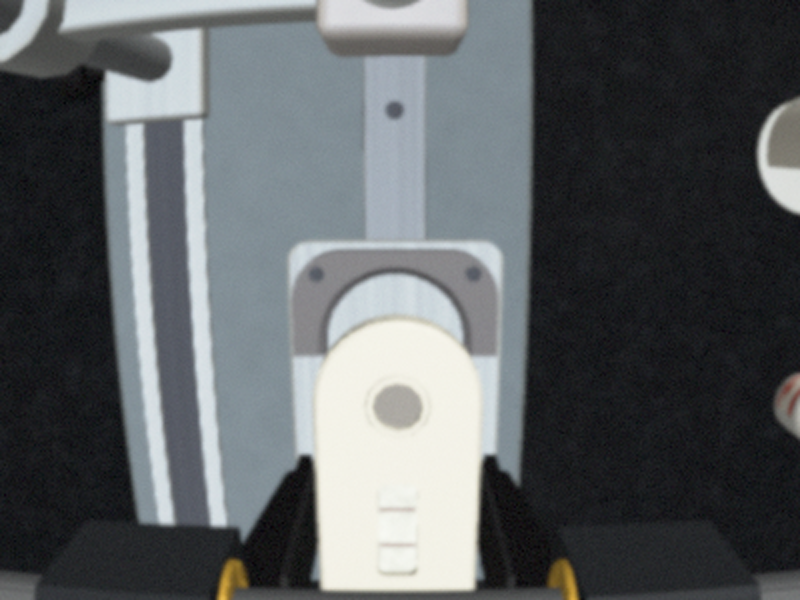

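The view shows the cassette over the pocket, rounded end forward, with the well at full-image (309,253). The pocket arc apex is near (307.5,186).

```bash
python3 - <<'E'
from h import *
import json
c=json.load(open('pics/w4.json'))
yaw=.172; R=np.array([[np.cos(yaw),-np.sin(yaw)],[np.sin(yaw),np.cos(yaw)]])
f=lambda x,y,z: np.round(R.T@cast('wrist',(x/2+110,y/2+50),z,c)[:2],4)
print('well',f(398,406,.1),'tip',f(399,317,.1),'sides',f(316,420,.1),f(481,420,.1))
print('win',f(397,498,.1),f(397,574,.1))
print('screws',f(316,273,.039),f(474,273,.039),'apex',f(395,271,.039),f(395,271,.033),'arms',f(325,355,.039),f(467,355,.039))
print('rail screw',f(395,110,.02),'carr front',f(395,241,.033))
o=bot.get_obs(); print('tcp',R.T@o['ee_pos'][:2])
E
```

```text
well [ 0.538  -0.1934] tip [ 0.5591 -0.1937] sides [ 0.5345 -0.1742] [ 0.5345 -0.213 ]
win [ 0.5143 -0.1932] [ 0.4925 -0.1932]
screws [ 0.5603 -0.1684] [ 0.5603 -0.2168] apex [ 0.5608 -0.1926] [ 0.5599 -0.1926] arms [ 0.5343 -0.1706] [ 0.5343 -0.2152]
rail screw [ 0.6112 -0.1926] carr front [ 0.5694 -0.1926]
tcp [ 0.51194179 -0.19375572]
```

Call:
{"api": "servo_tool", "payload": {
  "steps": [
    [0, -0.06, 2, 0],
    [0, -0.06, 3.5, 0],
    [0, -0.06, 4.6, 0],
    [0, -0.06, 5, 0],
    [0, -0.06, 5.3, 0],
    [0, -0.06, 5.5, 0],
    [0, -0.06, 5.7, 0],
    [0, -0.06, 5.7, 0],
    [0, -0.06, 5.7, 0]
  ]
}}

```text
time: 15.18
ee_pos: [0.5376, -0.1021, 0.0367]
ee_rot: [3.141, -0.0, 0.172]
contact_force: [-0.4, 0.2, -0.7]
opening: 0.0396
finger_force: 15.0
```

Call:
{"api": "servo_tool", "payload": {
  "steps": [
    [0, 0, 0, 0],
    [0, 0, 0, 0],
    [0, 0, 0, 0],
    [0, 0, 0, 0],
    [0, 0, 0, 0],
    [0, 0, 0, 0],
    [0, 0, -3, 0],
    [0, 0, -6, 0],
    [0, 0, -6, 0],
    [0, 0, -6, 0]
  ],
  "gripper": 0
}}

```text
time: 16.42
ee_pos: [0.5373, -0.1021, 0.0961]
ee_rot: [-3.141, 0.0, 0.172]
contact_force: [0.5, 0.3, 0.0]
opening: 0.095
finger_force: 0.0
```

Call:
{"api": "servo_tool", "payload": {
  "steps": [
    [-4, 0, -4, 0],
    [-8, 0, -8, 0],
    [-10.4, 0, -10, 0],
    [-10.4, 0, -10, 0],
    [-10.4, 0, -10, 0],
    [-10.4, 0, -10, 0]
  ]
}}

```text
time: 17.18
ee_pos: [0.4355, -0.1197, 0.1955]
ee_rot: [-3.141, 0.002, 0.173]
contact_force: [0.2, 0.4, -0.9]
opening: 0.0953
finger_force: 0.0
```

```bash
python3 - <<'E'
from h import *
import json
o=bot.get_obs();print(o['time'],o['ee_pos'],o['ee_rot'])
c=optics.camera_info('wrist'); i=optics.get_image('wrist')[:,:,::-1].copy(); cv2.imwrite('pics/w5.png',i)
c['world_to_cam']=np.array(c['world_to_cam']).tolist(); json.dump(c,open('pics/w5.json','w'),default=float)
cv2.imwrite('pics/w5c.png',cv2.resize(i[0:290,120:520],None,fx=2,fy=2,interpolation=cv2.INTER_CUBIC))
E
```

```text
17.175 [ 0.43548503 -0.1197367   0.19545149] [-3.14060132e+00  1.53382183e-03  1.72598948e-01]
```

View pics/w5c.png

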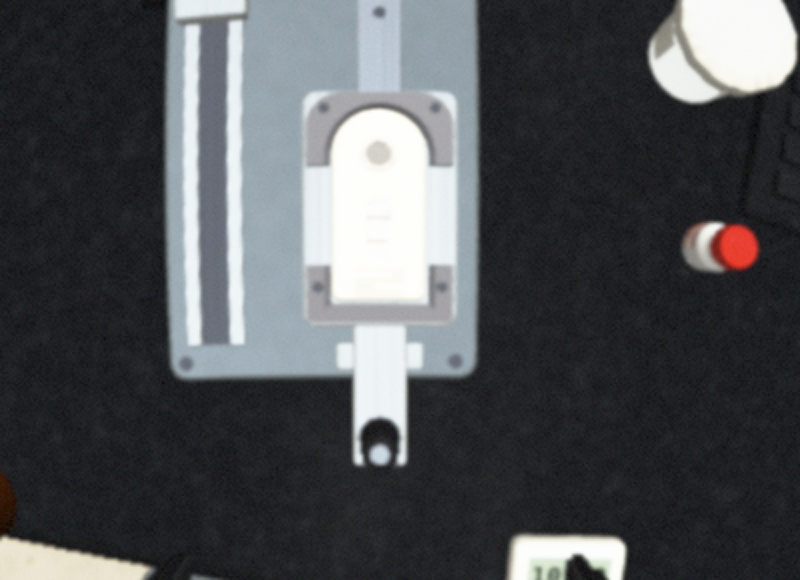

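The cassette is seated square, with its well at crop (379,152). Next I'll estimate the needle from the head's underside edge in the two earlier wrist views.

```bash
python3 - <<'E'
from h import *
import json
yaw=.172; R=np.array([[np.cos(yaw),-np.sin(yaw)],[np.sin(yaw),np.cos(yaw)]])
J=lambda k:json.load(open(f'pics/w{k}.json'))
s=lambda u,z,c: np.round(R.T@cast('wrist',u,z,c)[:2],4)
c4=J(4);print('w4 head edge',s((393/2+110,55/2+50),.102,c4), 'sides',s((318/2+110,50/2+50),.102,c4),s((467/2+110,50/2+50),.102,c4))
c1=J(1);print('w1 head edge',s((297,85),.102,c1))
c5=J(5); g=lambda x,y,z:s((x/2+120,y/2),z,c5)
print('well',g(379,152,.043),'pocket arms',g(330,166,.039),g(428,166,.039),'tip',g(379,108,.043),'sq',g(378,300,.043),'sides',g(331,220,.043),g(428,220,.043))
k=cast('wrist',(379/2+120,452/2),.064,c5); print('knob',k,R.T@k[:2],tool(np.r_[k[:2],.045]))
for n in (1,4):
    W=np.array(J(n)['world_to_cam']);o=-W[:3,:3].T@W[:3,3];print('cam',R.T@o[:2],o[2])
E
```

```text
w4 head edge [ 0.6173 -0.1924] sides [ 0.6187 -0.1763] [ 0.6187 -0.2082]
w1 head edge [ 0.6188 -0.1917]
well [ 0.5389 -0.1925] pocket arms [ 0.5334 -0.1714] [ 0.5335 -0.2136] tip [ 0.5586 -0.1925] sq [ 0.4743 -0.1921] sides [ 0.5092 -0.172 ] [ 0.5092 -0.2134]
knob [ 0.43877747 -0.11923515  0.064     ] [ 0.41189559 -0.19257393] [ 0.3624375   0.02423081 15.05435368]
cam [ 0.58766578 -0.19892089] 0.34523779974150964
cam [ 0.59327202 -0.19318831] 0.2640759781573838
```

Call:
{"api": "servo_tool", "payload": {
  "steps": [
    [0.35, 0, 4, 0],
    [0.35, 0, 8, 0],
    [0.35, 0, 12, 0],
    [0.35, 0, 14.3, 0],
    [0.35, 0, 15, 0],
    [0.35, 0, 15, 0],
    [0.35, 0, 15, 0]
  ],
  "squeeze": 20
}}

```text
time: 18.1
ee_pos: [0.439, -0.1195, 0.0473]
ee_rot: [3.141, -0.001, 0.172]
contact_force: [-0.5, -0.4, -0.5]
opening: 0.0952
finger_force: 0.0
```

Call:
{"api": "servo_tool", "payload": {
  "steps": [
    [0, 0, 0, 0],
    [0, 0, 0, 0],
    [0, 0, 0, 0],
    [0, 0, 0, 0],
    [0, 0, 0, 0],
    [0, 0, 0, 0],
    [0, 0, 0, 0],
    [0, 0, 0, 0],
    [0, 0, 0, 0],
    [0, 0, 0, 0],
    [0, 0, 0, 0],
    [0, 0, 0, 0]
  ],
  "gripper": 255
}}

```text
time: 19.6
ee_pos: [0.439, -0.1199, 0.0466]
ee_rot: [3.141, -0.001, 0.172]
contact_force: [-0.6, -5.8, -2.5]
opening: 0.0155
finger_force: 20.0
```

Call:
{"api": "servo_tool", "payload": {
  "steps": [
    [0.4, 0, 0, 0],
    [1, 0, 0, 0],
    [1.7, 0, 0, 0],
    [2.4, 0, 0, 0],
    [3.1, 0, 0, 0],
    [3.8, 0, 0, 0],
    [4.5, 0, 0, 0],
    [5.1, 0, 0, 0],
    [5.6, 0, 0, 0],
    [6, 0, 0, 0],
    [6, 0, 0, 0],
    [6, 0, 0, 0]
  ]
}}

```text
time: 21.1
ee_pos: [0.4982, -0.1095, 0.0467]
ee_rot: [3.141, -0.001, 0.172]
contact_force: [2.9, -5.3, -2.7]
opening: 0.0154
finger_force: 20.0
```

```bash
python3 - <<'E'
from h import *
import json
o=bot.get_obs();print(o['time'],o['ee_pos'],o['ee_rot'],o['opening'])
c=optics.camera_info('wrist'); i=optics.get_image('wrist')[:,:,::-1].copy(); cv2.imwrite('pics/w6.png',i)
c['world_to_cam']=np.array(c['world_to_cam']).tolist(); json.dump(c,open('pics/w6.json','w'),default=float)
cv2.imwrite('pics/w6c.png',cv2.resize(i[0:300,110:510],None,fx=2,fy=2,interpolation=cv2.INTER_CUBIC))
E
```

```text
21.1 [ 0.49815027 -0.10953123  0.04665224] [ 3.14056915e+00 -1.18876150e-03  1.72238339e-01] 0.01538427507132456
```

View pics/w6c.png

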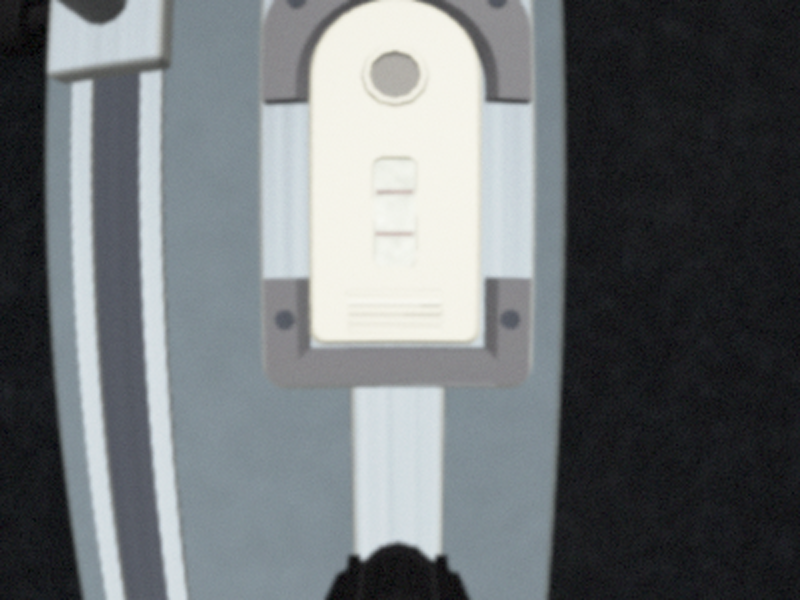

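The cassette is still seated after 60 mm of travel, with the well at crop (396,73); the needle is still out of view ahead. I'll check the well position by number and push on.

```bash
python3 - <<'E'
from h import *
import json
yaw=.172; R=np.array([[np.cos(yaw),-np.sin(yaw)],[np.sin(yaw),np.cos(yaw)]])
c=json.load(open('pics/w6.json'))
g=lambda x,y,z:np.round(R.T@cast('wrist',(x/2+110,y/2),z,c)[:2],4)
print('well',g(396,73,.043),'foot edge',g(110,75,.02))
c4=json.load(open('pics/w4.json')); print('foot edge w4',np.round(R.T@cast('wrist',(155/2+110,120/2+50),.02,c4)[:2],4))
o=bot.get_obs(); t=R.T@o['ee_pos'][:2]; print('tcp',t)
W=np.array(c['world_to_cam']);o=-W[:3,:3].T@W[:3,3];print('cam',R.T@o[:2],o[2])
for x in (.620,.632,.640): print(x,proj('wrist',np.r_[R@[x,-.1925],.052],c))
E
```

```text
well [ 0.5994 -0.1923] foot edge [ 0.6106 -0.1138]
foot edge w4 [ 0.611  -0.1126]
tcp [ 0.4720508  -0.19317203]
cam [ 0.55320473 -0.19227377] 0.2172440500104452
0.62 [308.55492721 -10.03763241]
0.632 [308.55432039 -32.63730411]
0.64 [308.55370652 -47.01893615]
```

Call:
{"api": "servo_tool", "payload": {
  "steps": [
    [0.4, 0, 0, 0],
    [0.8, 0, 0, 0],
    [1.2, 0, 0, 0],
    [1.6, 0, 0, 0],
    [2, 0, 0, 0],
    [2, 0, 0, 0],
    [2, 0, 0, 0]
  ]
}}

```text
time: 22.02
ee_pos: [0.5178, -0.1061, 0.0467]
ee_rot: [3.141, -0.001, 0.172]
contact_force: [3.1, -4.8, -2.4]
opening: 0.0152
finger_force: 20.0
```

```bash
python3 - <<'E'
from h import *
import json
o=bot.get_obs();print(o['time'],o['ee_pos'],o['contact_force'])
for n,k in (('wrist','w7'),('top','t7'),('scene','s7')):
    c=optics.camera_info(n); i=optics.get_image(n)[:,:,::-1].copy(); cv2.imwrite(f'pics/{k}.png',i)
    c['world_to_cam']=np.array(c['world_to_cam']).tolist(); json.dump(c,open(f'pics/{k}.json','w'),default=float)
i=cv2.imread('pics/w7.png')
print(i[0:60:3,300:318:2].min(2))
E
```

```text
22.025 [ 0.5177822  -0.1060871   0.04665785] [ 3.11638258 -4.81504582 -2.41980945]
[[216 223 223 151  80 148 223 219 194]
 [234 233 228 154  77 152 231 232 233]
 [233 233 229 158  81 159 232 233 234]
 [232 232 232 204 148 198 232 233 234]
 [233 232 234 232 234 234 233 234 233]
 [235 233 234 235 232 234 234 233 234]
 [234 234 233 234 233 233 234 234 233]
 [233 233 234 232 232 233 233 234 234]
 [231 230 230 222 222 230 231 232 230]
 [185 144 135 141 145 137 149 177 224]
 [157 168 167 170 171 169 170 164 160]
 [168 170 171 170 169 168 170 169 167]
 [166 168 166 170 173 169 168 167 168]
 [169 171 168 169 169 171 170 169 169]
 [170 171 167 169 169 171 167 169 173]
 [180 171 172 172 171 172 170 179 213]
 [228 221 209 197 196 210 217 226 221]
 [205 200 201 206 209 203 188 192 214]
 [235 234 231 229 231 233 235 234 235]
 [235 235 235 235 234 235 236 235 233]]
```

The wrist picture's pixel values show the needle at column 308, ending at row 9, with the well centred near row 37.

```bash
python3 - <<'E'
from h import *
import json
yaw=.172; R=np.array([[np.cos(yaw),-np.sin(yaw)],[np.sin(yaw),np.cos(yaw)]])
c=json.load(open('pics/w7.json')); g=lambda u,z:np.round(R.T@cast('wrist',u,z,c)[:2],4)
i=cv2.imread('pics/w7.png').min(2).astype(int)
m=((i>120)&(i<200)).astype(np.uint8); m[:24]=0; m[60:]=0; m[:,:285]=0; m[:,335:]=0
n,l,s,ce=cv2.connectedComponentsWithStats(m); k=1+np.argmax(s[1:,4]); print('well blob',s[k],ce[k])
print('well',g(ce[k],.043),'needle tip',g((308,9.5),.052))
print(i[4:14,308])
E
```

```text
well blob [295  25  25  24 467] [307.00428266  36.41541756]
well [ 0.6193 -0.1918] needle tip [ 0.63   -0.1922]
[ 78  78  81  81 101 148 211 229 234 232]
```

```bash
python3 - <<'E'
import cv2
i=cv2.imread('pics/w7.png')[0:100,240:380]; cv2.imwrite('pics/w7c.png',cv2.resize(i,None,fx=5,fy=5,interpolation=cv2.INTER_CUBIC))
E
```

```text
(no output)
```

View pics/w7c.png

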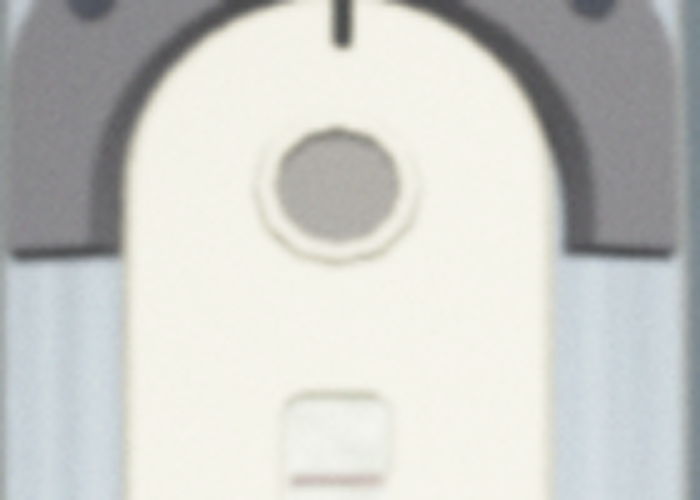

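The needle tip sits about 11 mm ahead of the well and in line with it.

Call:
{"api": "servo_tool", "payload": {
  "steps": [
    [0.3, 0, 0, 0],
    [0.6, 0, 0, 0],
    [0.9, 0, 0, 0],
    [1.1, 0, 0, 0],
    [1.1, 0, 0, 0],
    [1.1, 0, 0, 0]
  ]
}}

```text
time: 22.92
ee_pos: [0.5283, -0.1042, 0.0467]
ee_rot: [3.141, -0.001, 0.172]
contact_force: [0.1, -5.5, -0.7]
opening: 0.0154
finger_force: 20.0
```

```bash
python3 - <<'E'
from h import *
yaw=.172; R=np.array([[np.cos(yaw),-np.sin(yaw)],[np.sin(yaw),np.cos(yaw)]])
o=bot.get_obs();print(o['time'],o['ee_pos'],o['contact_force'])
c=optics.camera_info('wrist'); i=optics.get_image('wrist')[:,:,::-1].copy(); cv2.imwrite('pics/w8.png',i)
g=lambda u,z:np.round(R.T@cast('wrist',u,z,c)[:2],4)
print('well',g((307.5,37),.043)); print('tip proj if .630',proj('wrist',np.r_[R@[.63,-.1922],.052],c))
a=i.min(2); print(a[0:56:2,302:316:2])
E
```

```text
22.925 [ 0.52834548 -0.10420964  0.04665213] [ 0.11878282 -5.49496879 -0.65494823]
well [ 0.6297 -0.192 ]
tip proj if .630 [308.0140778   31.50819422]
[[118 119 120 120 119 120 117]
 [106 108 107 109 109 110 109]
 [ 97  97  98  98  96  98  97]
 [ 91  89  92  89  93  93  89]
 [ 90  89  92  89  92  94  92]
 [ 88  92  90  90  89  90  92]
 [ 92  89  89  92  93  92  88]
 [ 93  92  90  92  88  86  92]
 [ 91  90  87  92  88  89  88]
 [ 89  89  90  87  93  91  90]
 [ 91  90  90  92  87  89  88]
 [ 90  90  88  90  91  87  89]
 [ 89  93  92  90  85  90  89]
 [ 94 100  96  85  89 103 114]
 [144 148 119  77 105 145 139]
 [169 167 133  89 124 167 166]
 [169 167 159 146 160 170 169]
 [168 169 171 169 169 172 167]
 [170 169 168 170 171 170 170]
 [169 171 170 170 172 169 168]
 [171 171 169 171 170 168 169]
 [171 170 171 170 169 172 173]
 [170 169 172 171 169 172 173]
 [177 174 171 172 174 177 192]
 [222 209 198 198 208 220 227]
 [215 223 224 226 223 210 198]
 [217 203 189 196 204 213 219]
 [235 233 231 231 233 234 236]]
```

The tip appears at row 31.5, as predicted for being over the well. I'll let go and back away.

Call:
{"api": "servo_tool", "payload": {
  "steps": [
    [0, 0, 0, 0],
    [0, 0, 0, 0],
    [0, 0, 0, 0],
    [0, 0, 0, 0],
    [0, 0, 0, 0],
    [0, 0, 0, 0],
    [0, 0, -2, 0],
    [0, 0, -4, 0],
    [-2, 0, -7, 0],
    [-5, 0, -10, 0],
    [-9, 0, -14, 0],
    [-9, 0, -14, 0]
  ],
  "gripper": 0
}}

```text
time: 24.48
ee_pos: [0.4387, -0.1196, 0.189]
ee_rot: [3.139, -0.003, 0.171]
contact_force: [0.6, 0.5, -0.7]
opening: 0.0953
finger_force: 0.0
```

Call:
{"api": "servo_tool", "payload": {
  "steps": [
    [0, 0, 0, 0],
    [0, 0, 0, 0],
    [0, 0, 0, 0]
  ]
}}

```text
time: 24.85
ee_pos: [0.4397, -0.119, 0.1857]
ee_rot: [-3.141, 0.001, 0.173]
contact_force: [0.0, 0.7, 0.4]
opening: 0.0948
finger_force: 0.0
```

```bash
python3 - <<'E'
from h import *
yaw=.172; R=np.array([[np.cos(yaw),-np.sin(yaw)],[np.sin(yaw),np.cos(yaw)]])
o=bot.get_obs();print(o['time'],o['ee_pos'],o['opening'],o['contact_force'])
c=optics.camera_info('wrist'); i=optics.get_image('wrist')[:,:,::-1].copy(); cv2.imwrite('pics/w9.png',i)
# knob top: dark blob near its expected place (carriage front: knob = well - 127 mm)
u=proj('wrist',np.r_[R@[.6297-.127,-.1925],.064],c).round().astype(int); print('exp knob',u)
m=(i.max(2)<70).astype(np.uint8); b=m[u[1]-35:u[1]+25,u[0]-15:u[0]+16]
n,l,s,ce=cv2.connectedComponentsWithStats(b)
for k in range(1,n):
    if s[k][4]>40: print(s[k][:4]+[u[0]-15,u[1]-35,0,0])
E
```

```text
24.85 [ 0.43974604 -0.11898163  0.18570709] 0.09480427355270092 [0.00835512 0.7384598  0.38707183]
exp knob [310 121]
[300 113  20  20]
```

```bash
python3 -c "
from bench import bot
print(bot.hand_in())"
```

```text
the job is handed in; nothing more can be done
None
```

The job is handed in, but the result didn't say whether it passed: carriage drawn out to its stop, cassette seated square with its rounded end towards the needle, then pushed in until the well measured within about 1–2 mm of the needle tip, and released, about 25 s in all.

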